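Hang the calibration shunt on the flap-latched peg

ROBOT

A 6-joint arm with a two-finger parallel gripper is mounted at the origin on a cart in front of the work surface, level with it; the furniture and walls round the work are solid. World frame = base frame: x ahead of the robot, y to its left, z up, the work surface at z = 0. Lengths are in mm, angles in rad, forces in N, time in s.
With the tool pointing down it reaches from about 400 to 925 mm from the base axis. Payload 12.5 kg.
Tool frame: the origin (TCP) lies midway between the tips of the shut fingers; the grasp point (between the pads) lies 19 mm behind it; z points along the fingers, y is the line along which they close (so a half turn about z gives the same grasp; the last joint's range is limited). The gripper opens to 95 mm and grips with 3 to 60 N. Pads are 20 mm wide; open, the fingers measure 119 mm over their backs; the gripper's body (75 mm by 180 mm) begins 59 mm behind the grasp point.
Start: joints at [1.203, 0.491, 1.559, -0, 1.092, -0.106], TCP at [161.744, 603.726, 214.661] pointing down, gripper open.
Joint ranges: [-3.1, 3.1], [-0.84, 2.19], [0.05, 2.79], [-1.13, 4.28], [0.06, 2.93], [-2.69, 2.69]. Speed limits (rad/s): [2.22, 2.22, 2.79, 3.14, 3.14, 3.14].

INTERFACE

Orientations are given as [roll, pitch, yaw] about the fixed x, y, z axes, in that order (R = Rz(yaw) Ry(pitch) Rx(roll)).
In Python, from cell import readout, eyes, env gives the robot as it stands.
- The arm moves only by the tool move_arm, never from a script. Its argument "plan" is a list of rows, each a list of 3 entries, a list of its own where there are three numbers: the turn, a rotation vector about the tool's x, y, z in degrees, then the shift along the tool's x, y, z in m, then the gripper command: -1 is shut, 1 is fully open, values between are in proportion. In form: [[[ax, ay, az], [x, y, z], jaw], ...]. A call has 1 to 5 rows; each row is the pose to reach, as a shift and turn from the pose commanded when the call began, along the tool's axes at that moment; what a row does not reach only later rows make up. A row lasts 1/8 s, in which the tool goes at most 62.5 mm and 10.7 degrees, less where a joint would pass 70% of its speed; a pose out of reach is approached as far as the arm can. A call with a gripper value outside its range is refused whole. The fingers move at their own pace and stop on an object; the grip force is fixed at half the most. Time passes only in rows, so rows that repeat a pose let the fingers close. It gives the time, the measured TCP pose, the force, the opening and the grip force at its end, in the units of the state.
- readout.state(): the state, without advancing time (a new reading comes with each control period).
- eyes.read_camera(name): name is "side" or "top"; returns a dict with "img" (420x560x3 uint8, red, green, blue), "K" (3x3 intrinsics, pixels), "dist" ([k1, k2, p1, p2, k3] as OpenCV has them; the pictures are not rectified), "extrinsics" (4x4, takes a point from camera to world coordinates). Camera axes: x right, y up, looking along -z (the intrinsics and any distortion apply to the point x, -y, -z); pixel columns grow to the right and rows downward; lengths in mm; the calibration is good to about 2 mm. A picture is of the moment at which its call begins. There is no depth.
- env.job_done(): hands the job in; it is judged then, once.
Trained networks look in a picture, given as the dict that the camera call returned (one of the last four; its "shot" number tells which), for a name from the list of things; names that differ only in an ending like _2 or _b are one class to them, and where a whole thing is asked for, a point or a joint stands for the part that bears it (a point fixed in the world has none). Each returns a list of dicts, best first, with "score" (0 to 1); they miss things now and then, are a little off and sometimes report something else, mostly with a low value. They report only what shows in the picture. A call takes as long as a camera call. They do not tell look-alikes from the thing itself.
- eyes.cut_out(picture, name): "mask" (420x560 bool, what is visible of it) and "uv" ([column, row] in pixels, amid what is visible of it).
The state is a dict: "t": time; "joints": joint angles; "qvel": joint speeds; "tau": joint torques, N m; "eef_pos": TCP position; "tcp_rot": TCP orientation; "ft_force": force on the tool from outside, world axes, zero at the start; "moment": the same for the moment, N m; "opening": opening from 0.0 (shut) to 1.0 (fully open); "grip_force": force on a finger pad.
Only numpy, scipy, OpenCV 4.12 (cv2) and the standard library are available. Lean on these libraries where they do the work, as an engineer would, in place of code of your own. Each camera call takes 0.05 s, during which the arm holds its last target. There are 200 camera calls.

TASK

Pick up the red calibration shunt by its black grip and hang it by its eye on the peg of the grey rack: slide the eye over the peg so that it lifts the orange gravity flap, keep sliding gently against the blue spring pad until the flap drops shut behind the eye, then let the shunt hang on the peg and let go. Feel your way and never push hard on the rack, and do not disturb the clamp meter or the 9 V battery.

Things in the scene. Friction and masses are not known exactly. Their poses are not given: they have to be found in the camera images.
- shunt_grip (a point): Centre of the black grip block on top of the shunt, 16 mm along the shunt's x, 26 mm along its y, 34 mm tall; 131 mm above the shunt's underside, so the grip's top is at 148 mm. Grasp here from above. Axes are those of the shunt.
- shunt_eye (a point): Centre of the shunt's eye: a window 18 mm wide (y) and 24 mm high (z) through the 5 mm thick, 44 mm wide red plate, along the shunt's x axis; 39 mm below the grip's centre, 92 mm above the shunt's underside. The bar over the window is 10 mm high and ends where the black grip begins. The shunt is symmetric: either face may go first.
- shunt: The whole shunt, about 0.2 kg (varies by a quarter), standing on the bench on its brass foot block (44 x 50 x 22 mm). Origin: centre of the underside. x is normal to the red plate, z up.
- rack: Fixed grey rack, base 150 x 110 mm, aluminium post 195 mm high, carrying the peg, flap and pad. Origin: centre of the post on the bench. Its -x axis points the way the peg points, roughly towards the robot. Over 25 N on any part of it is rough.
- peg_line (a point): Fixed point on the peg's centre line inside the post, 180 mm above the rack's origin. The peg is a level square bar, 8 x 8 mm, running from here along the rack's -x. Its reach is clamped anew each time and is NOT in the readings: the flap's pivot lies 85 to 125 mm ahead (-x) of here, the peg's tip 2.5 mm further. A hung shunt has its eye centre 8 mm below this height.
- flap (a joint): Swing of the orange flap, 12.4 mm wide, 3 mm thick, hanging 24 mm down from its pivot on the peg's centre line: 0 = shut, to 1.45 rad as it is lifted inward (towards the post; almost weightless). It never swings outward. The eye enters best with its centre 3 to 8 mm above its hanging height. Let back out after it has dropped, the plate has 1.5 mm of play between flap and pad.
- pad_region (a point): Fixed point on the peg line, 75 mm ahead of the post's centre, about where the blue spring pad is (inverted U astride the peg, 36 mm wide; face 8 mm behind the flap pivot, leaving room for the flap between its legs). The pad resists the plate with 1.5 N at first, 0.2 N more per mm. Pushed in about 14 to 19 mm (4 to 5.5 N) the flap drops; at 21 mm (5.7 N) it is solid.
- clamp_meter: Red and grey clamp meter lying on the bench, 163 x 65 x 29 mm; a bystander. Origin: centre of its underside.
- cell_9v: Black and orange 9 V block battery, 52 x 27 x 18 mm, lying on the bench; a bystander. Origin: centre of its underside.
Not all that is in view belongs to the job. Several things look just like the shunt: the one meant starts farthest to the robot's left.

How it is judged:
By the outcome, as a careful person would: the job done as asked, in the order asked, and still so for the second after the job is handed in, with the robot touching nothing.
It also fails if it takes over 70 s, if anything falls off the work surface, if the arm or the gripper's body presses on something with over 40 N, if the wrist force passes 120 N, or if a joint passes its speed limit or range.

## Working session

There is one attempt and no reset: what is moved stays moved. The work goes in short steps, Python scripts to look and compute and a tool call to move; the robot and the scene stay as the last step left them, time stands still between calls to the robot, and variables do not carry over. Pictures are saved under pics/ and viewed, at most 10 in all, crops included, and the job is handed in when it is done.

Besides the shell and the picture viewer there is one more tool, called after "Call:" as a command line: name --argument value ..., lists and objects as JSON in quotes. move_arm: Moves the arm, as the interface text tells. Its arguments: {"type":"object","properties":{"plan":{"type":"array","items":{"type":"array"}}},"required":["plan"]}

```bash
mkdir -p pics; cat > h.py <<'E'
import numpy as np, cv2
from cell import readout, eyes, env
from scipy.spatial.transform import Rotation as R
def ray(p,uv):
    x=cv2.undistortPoints(np.array([[uv]],float),np.array(p["K"]),np.array(p["dist"]))[0,0]
    E=np.array(p["extrinsics"]); d=E[:3,:3]@np.array([x[0],-x[1],-1]); return E[:3,3],d/np.linalg.norm(d)
def atz(p,uv,z):
    o,d=ray(p,uv); return o+d*(z-o[2])/d[2]
def proj(p,X):
    E=np.array(p["extrinsics"]); c=(np.atleast_2d(X)-E[:3,3])@E[:3,:3]; c=c*[1,-1,-1]
    return cv2.projectPoints(c,np.zeros(3),np.zeros(3),np.array(p["K"]),np.array(p["dist"]))[0][:,0]
def tri(rs):
    A=sum(np.eye(3)-np.outer(d,d) for o,d in rs); b=sum((np.eye(3)-np.outer(d,d))@o for o,d in rs); return np.linalg.solve(A,b)
def save(p,n,box=None,s=1):
    im=p["img"][:,:,::-1]
    if box: im=im[box[1]:box[3],box[0]:box[2]]
    cv2.imwrite(f"pics/{n}.png",cv2.resize(im,None,fx=s,fy=s,interpolation=cv2.INTER_CUBIC))
E
python3 - <<'E'
from h import *
import pickle
np.set_printoptions(precision=1,suppress=True)
P={}
for c in("side","top"):
    p=eyes.read_camera(c);P[c]=p
    print(c,np.array(p["extrinsics"])[:3,3],np.array(p["K"])[0,0])
    for n in("shunt_grip","shunt_eye","shunt","rack","flap","clamp_meter","cell_9v"):
        for r in eyes.cut_out(p,n):
            ys,xs=np.where(r["mask"]); print(n,round(r["score"],2),np.array(r["uv"]),xs.min(),xs.max(),ys.min(),ys.max(),len(xs),atz(p,r["uv"],0 if n in("clamp_meter","cell_9v") else 131))
pickle.dump(P,open("P0.pkl","wb"))
cv2.imwrite("pics/a.png",np.vstack([P["side"]["img"],P["top"]["img"]])[:,:,::-1][:, :] if 0 else P["side"]["img"][:,:,::-1])
cv2.imwrite("pics/b.png",P["top"]["img"][:,:,::-1])
E
```

```text
side [316.5 781.4 857.3] 427.9554260475613
shunt_grip 0.69 [324.1 250.3] 312 333 215 266 547 [418.8  72.9 131. ]
shunt_grip 0.61 [284.8 288.2] 272 290 250 302 515 [474.1 210.7 131. ]
shunt_eye 0.94 [325.3 249.1] 312 333 215 266 546 [417.   68.1 131. ]
shunt_eye 0.61 [280.7 289.5] 273 290 250 301 511 [481.5 216.8 131. ]
shunt 0.84 [280.7 288.3] 273 290 250 301 519 [482.5 213.7 131. ]
shunt 0.56 [325.1 247. ] 312 334 215 266 619 [419.   61.5 131. ]
shunt 0.16 [270.6 187. ] 245 299 141 212 1740 [ 616.1 -120.8  131. ]
rack 0.92 [269.1 189.3] 243 299 141 212 1835 [ 616.8 -109.5  131. ]
flap 0.44 [282.8 286.9] 272 290 250 301 530 [479.3 208.6 131. ]
clamp_meter 0.68 [346.6 179.8] 328 365 164 190 539 [ 439.  -402.7    0. ]
cell_9v 0.92 [304.4 367.2] 290 315 358 374 319 [398.2 304.6  -0. ]
top [ 380.4  -29.8 1595.3] 542.5961778476958
shunt_grip 0.84 [226.5 243.7] 216 237 230 248 294 [484.7 115.8 131. ]
shunt_grip 0.6 [277.9 264.2] 267 288 257 274 297 [433.5 -24.6 131. ]
shunt_eye 0.77 [227.5 241.8] 216 236 231 248 271 [490.  113.3 131. ]
shunt_eye 0.65 [278.8 262.2] 268 288 257 273 281 [438.9 -26.9 131. ]
shunt 0.74 [278.2 266.5] 267 288 257 274 296 [427.4 -25.6 131. ]
shunt 0.55 [227.8 239. ] 216 236 230 248 289 [497.6 112.8 131. ]
rack 0.96 [354.2 196.8] 327 374 167 224 1871 [ 622.9 -227.7  131. ]
flap 0.31 [227.3 239. ] 216 236 231 249 280 [497.5 114.1 131. ]
clamp_meter 0.96 [410.2 270.1] 380 434 248 287 1058 [ 432.2 -411.6    0. ]
cell_9v 0.52 [163.4 273.5] 155 169 265 282 168 [401.8 309.2   0. ]
```

```bash
python3 - <<'E'
from h import *
import pickle
P=pickle.load(open("P0.pkl","rb"))
a=cv2.resize(P["side"]["img"][120:390,220:400],None,fx=2.2,fy=2.2,interpolation=cv2.INTER_CUBIC)
b=cv2.resize(P["top"]["img"][150:300,140:440],None,fx=1.3,fy=1.3,interpolation=cv2.INTER_CUBIC)
c=np.zeros((600,800,3),np.uint8); c[:a.shape[0],:a.shape[1]]=a; c[:b.shape[0],400:400+b.shape[1]]=b
d=cv2.resize(P["top"]["img"][:,:],(392,294)); c[300:594,400:792]=d
cv2.imwrite("pics/c.png",c[:,:,::-1])
E
```

```text
(no output)
```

View pics/c.png

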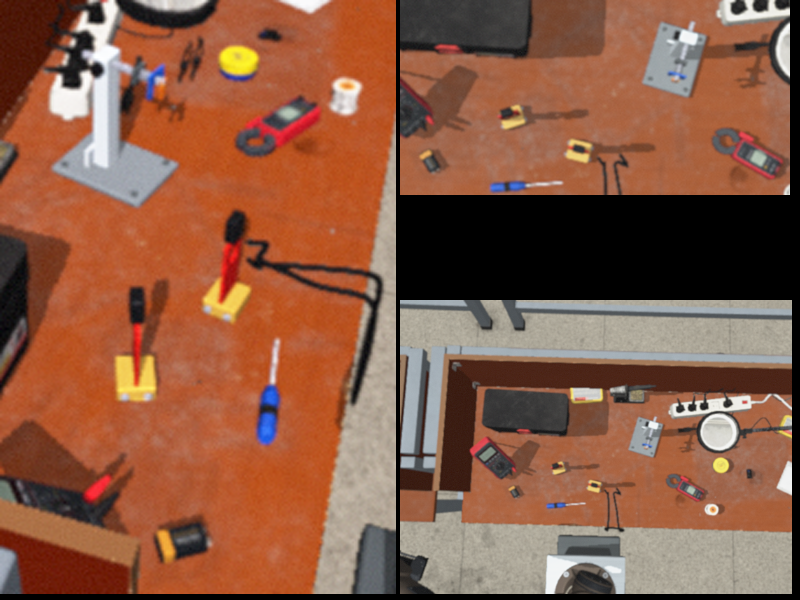

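Two look-alikes. Shunt A is at side (281,288) / top (227,240), y≈+114. Shunt B is at side (325,248) / top (278,264), y≈-25. A is the one meant because it has the larger y, farthest to the robot's left. I'll confirm it in an enlarged crop together with the rack.

```bash
python3 - <<'E'
from h import *
import pickle
P=pickle.load(open("P0.pkl","rb"))
z=lambda p,b,s:cv2.resize(P[p]["img"][b[1]:b[3],b[0]:b[2]],s,interpolation=cv2.INTER_CUBIC)
c=np.zeros((600,800,3),np.uint8)
c[:300,:400]=z("side",(255,245,335,305),(400,300))   # x5
c[:300,400:]=z("top",(205,215,285,275),(400,300))   # x5
c[300:,:400]=z("side",(240,140,320,200),(400,300))
c[300:,400:]=z("top",(315,165,395,225),(400,300))
cv2.imwrite("pics/d.png",c[:,:,::-1])
E
```

```text
(no output)
```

View pics/d.png

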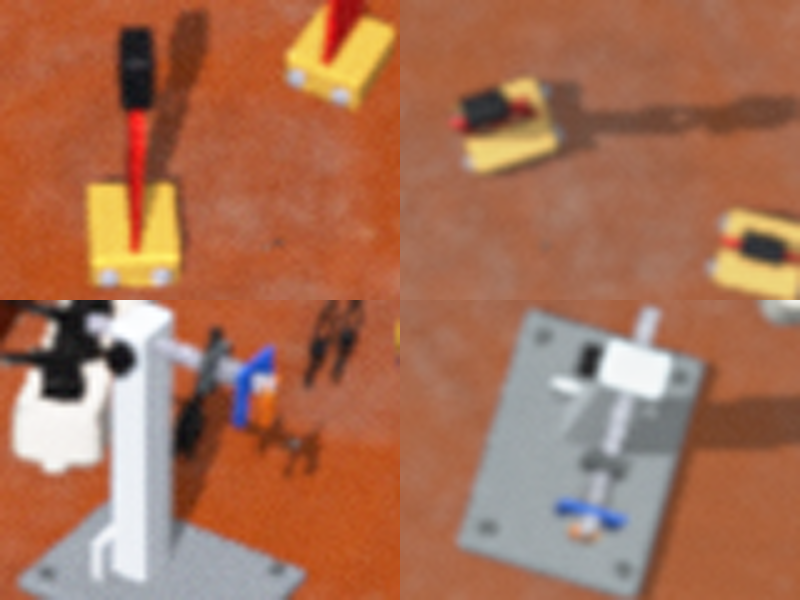

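The crop confirms A: upright, black grip at side ≈(282,259) and top ≈(222,236), plate nearly edge-on to the side camera. The rack's peg runs down-left in the top view, with the blue pad and orange flap at its near end. Next I'll fit the poses.

```bash
cat > fit.py <<'E'
from h import *
import pickle
from scipy.optimize import minimize
def box(lx,ly,z0,z1): return np.array([[x,y,z] for x in(-lx/2,lx/2) for y in(-ly/2,ly/2) for z in(z0,z1)])
SH=[box(44,50,0,22),box(5,44,22,114),box(16,26,114,148)]
def render(p,parts,T,S=4):
    m=np.zeros((420*S,560*S),np.uint8)
    for b in parts:
        uv=proj(p,b@T[:3,:3].T+T[:3,3]); h=cv2.convexHull(((uv+.5)*S-.5).astype(np.float32)); cv2.fillConvexPoly(m,np.round(h).astype(np.int32),1)
    return cv2.resize(m.astype(np.float32),(560,420),interpolation=cv2.INTER_AREA)
def T(x,y,yaw,z=0):
    M=np.eye(4); M[:3,:3]=R.from_euler("z",yaw).as_matrix(); M[:3,3]=[x,y,z]; return M
def fitpose(PM,parts,x0,f=lambda v:T(*v),step=(8,8,.12)):
    def cost(v):
        s=0
        for p,m in PM:
            r=render(p,parts,f(v)); s+=1-np.minimum(r,m).sum()/np.maximum(r,m).sum()
        return s
    sim=np.vstack([x0]+[np.array(x0)+np.eye(len(x0))[i]*step[i] for i in range(len(x0))])
    o=minimize(cost,x0,method="Nelder-Mead",options=dict(initial_simplex=sim,xatol=.01,fatol=1e-4,maxiter=200)); return o.x,o.fun
E
python3 - <<'E'
from fit import *
np.set_printoptions(precision=3,suppress=True)
P=pickle.load(open("P0.pkl","rb"))
# shunt colour masks
def cm(p,box,kind):
    h=cv2.cvtColor(p["img"],cv2.COLOR_RGB2HSV).astype(int);H,S,V=h[...,0],h[...,1],h[...,2]
    m={"yel":(H>=17)&(H<34)&(S>90)&(V>120),"blue":(H>105)&(H<130)&(S>120),"grey":(S<60)&(V>60)}[kind]
    k=np.zeros(m.shape,bool);k[box[1]:box[3],box[0]:box[2]]=1; return m&k
for c,b in(("side",(265,245,300,310)),("top",(212,225,242,255))):
    p=P[c]; y=cm(p,b,"yel"); ys,xs=np.where(y); print(c,"foot",xs.mean(),ys.mean(),xs.min(),xs.max(),ys.min(),ys.max(),len(xs))
PMs=[]
for c in P:
    p=eyes.read_camera(c); P[c]=p
    d=[(r["score"],r["mask"]) for n in("shunt_grip","shunt_eye","shunt") for r in eyes.cut_out(p,n) if (r["uv"][0]<300 if c=="side" else r["uv"][0]<250)]
    m=np.mean([a for s,a in d],axis=0)>.4; PMs.append((p,m.astype(np.float32))); print(c,m.sum(),len(d))
pickle.dump((P,PMs),open("P1.pkl","wb"))
for x0 in([480,115,.25],[480,115,-.1]): print("shunt",fitpose(PMs,SH,x0))
for i in(0,1): print(i,fitpose(PMs[i:i+1],SH,[480,115,.25]))
# pad
for k,(bs,bt) in {"blue":((280,200,305,235),(340,255,375,280))}.items(): pass
rb=[];
for c,b in(("side",(280,205,300,232)),("top",(340,262,372,280))):
    pass
for c in P:
    p=P[c]; b=(284,206,300,230) if c=="side" else (340,255,375,275)
    b={"side":(280,140,305,172),"top":(343,260,370,272)}[c]
    b={"side":(280,205-60,302,232-60),"top":(342,262,362,274)}[c]
    m=cm(p,{"side":(280,140,302,175),"top":(340,195,370,225)}[c],"blue"); ys,xs=np.where(m); print(c,"blue",xs.mean(),ys.mean(),xs.min(),xs.max(),ys.min(),ys.max(),len(xs)); rb.append(ray(p,(xs.mean(),ys.mean())))
print("pad",tri(rb))
E
```

```text
side foot 281.0633802816901 291.38380281690144 272 290 281 301 284
top foot 227.62893081761007 241.79245283018867 218 236 231 249 159
side 531 2
top 281 3
shunt (array([505.629, 128.069,   0.314]), np.float64(0.18895012140274048))
shunt (array([505.621, 128.097,   0.314]), np.float64(0.18895012140274048))
0 (array([505.523, 128.05 ,   0.318]), np.float64(0.08495014905929565))
1 (array([506.48 , 128.286,   0.25 ]), np.float64(0.10265380144119263))
side blue 289.23809523809524 156.3095238095238 287 293 150 164 42
top blue 352.85 207.0 347 358 205 209 20
pad [ 589.858 -217.84   177.256]
```

```bash
python3 - <<'E'
from fit import *
np.set_printoptions(precision=2,suppress=True)
P,_=pickle.load(open("P1.pkl","rb"))
p=P["top"]; h=cv2.cvtColor(p["img"],cv2.COLOR_RGB2HSV)
m=[r for r in eyes.cut_out(eyes.read_camera("top"),"rack")][0]["mask"]
m2=cv2.morphologyEx(m.astype(np.uint8),cv2.MORPH_OPEN,np.ones((7,7),np.uint8))
hull=cv2.convexHull(np.argwhere(m2)[:,::-1].astype(np.int32)); M=np.zeros((420,560),np.float32); cv2.fillConvexPoly(M,hull,1)
print(m.sum(),m2.sum(),M.sum())
for t in(6,12):
    v,f=fitpose([(p,M)],[box(150,110,0,t)],[630,-225,-.29]); print("base",t,v,f)
yaw=v[2]
# post top and pad in rack coords; print along/lateral
pc=atz(p,(362.2,178.8),195); print("post top approx",pc)
pad=np.array([589.9,-217.8]); 
for y in(yaw,-.29):
    ex=np.array([np.cos(y),-abs(np.sin(y))]); ey=np.array([-ex[1],ex[0]]); print(y,"post-pad along,lat",(pc[:2]-pad)@ex,(pc[:2]-pad)@ey,"base ctr",(v[:2]-pad)@ex,(v[:2]-pad)@ey)
# orange flap
rs=[]
for c,b in(("side",(286,148,300,175)),("top",(340,200,365,225))):
    q=P[c];h=cv2.cvtColor(q["img"],cv2.COLOR_RGB2HSV).astype(int); s=h[b[1]:b[3],b[0]:b[2]]
    k=(s[...,0]>=8)&(s[...,0]<22)&(s[...,1]>110)&(s[...,2]>190 if c=="side" else s[...,2]>150); ys,xs=np.where(k); print(c,len(xs),xs.mean()+b[0],ys.mean()+b[1]); rs.append(ray(q,(xs.mean()+b[0],ys.mean()+b[1])))
print("flap",tri(rs))
E
python3 -c "
from h import *; s=readout.state(); print(s['eef_pos'],s['tcp_rot'],s['opening'],s['t'],s['ft_force'])"
```

```text
1795 1767 1846.0
base 6 [ 649.87 -235.48   -0.27] 0.05270034074783325
base 12 [ 649.18 -235.15   -0.28] 0.05562013387680054
post top approx [ 660.73 -239.39  195.  ]
-0.2769327363248688 post-pad along,lat 74.03750877875838 -1.3990374159489858 base ctr 61.76730159148904 -0.4786563491836446
-0.29 post-pad along,lat 74.0494688618057 -0.43147785622978674 base ctr 61.76828272949209 0.328491162904694
side 22 292.8636363636364 160.1818181818182
top 49 345.6530612244898 222.71428571428572
flap [ 559.76 -196.49  181.75]
[161.724541   603.72579402 214.65921615] [ 3.14150660e+00 -5.01542814e-06  2.87979211e+00] 1.0018232178436879 1.3 [-0.76448301  0.40792281 -0.32556952]
```

Call:
move_arm --plan '[[[0, 0, 5], [-0.04, -0.033, 0], 1], [[0, 0, 10], [-0.08, -0.066, 0], 1], [[0, 0, 15], [-0.12, -0.1, 0], 1], [[0, 0, 21], [-0.165, -0.135, 0], 1], [[0, 0, 26], [-0.21, -0.17, 0], 1]]'

```text
t: 1.92
eef_pos: [321.4, 383.8, 214.9]
tcp_rot: [3.141, 0.0, 2.423]
ft_force: [1.0, 0.8, 0.1]
opening: 1.002
grip_force: 0.0
```

```bash
cat >> h.py <<'E'
def go(x,y,z,ang):
    "turn about tool z (deg) and shift (mm, tool axes) to put TCP at x,y,z pointing down with tool y at world angle ang"
    s=readout.state(); Rt=R.from_euler("xyz",s["tcp_rot"]).as_matrix()
    a=np.arctan2(Rt[1,1],Rt[0,1]); d=np.array([x,y,z])-s["eef_pos"]
    print("t",round(s["t"],2),"pos",np.round(s["eef_pos"],1),"ang",round(a,3),"F",np.round(s["ft_force"],1),"op",round(s["opening"],3),"gf",round(s["grip_force"],1))
    print("turn",round(np.degrees(-(ang-a)),1),"shift",np.round(Rt.T@d,1),"dist",round(np.linalg.norm(d)))
E
python3 -c "
from h import *; go(505.8,128.1,200,.30)"
```

```text
t 1.93 pos [321.4 383.8 214.9] ang 0.852 F [1.  0.8 0.1] op 1.002 gf 0.0
turn 31.7 shift [-307.1  -71.2   14.8] dist 316
```

Call:
move_arm --plan '[[[0, 0, 6.5], [-0.061, -0.014, 0], 1], [[0, 0, 13], [-0.122, -0.028, 0], 1], [[0, 0, 19], [-0.183, -0.042, 0], 1], [[0, 0, 26], [-0.244, -0.057, 0.005], 1], [[0, 0, 31.7], [-0.306, -0.071, 0.015], 1]]'

```text
t: 2.55
eef_pos: [504.6, 131.0, 200.4]
tcp_rot: [3.14, 0.0, 1.869]
ft_force: [0.8, -0.1, -0.3]
opening: 1.003
grip_force: 0.0
```

```bash
python3 - <<'E'
from h import *
go(505.8,128.1,200,.30)
p=eyes.read_camera("side"); q=eyes.read_camera("top")
c=np.zeros((600,800,3),np.uint8)
c[:,:400]=cv2.resize(p["img"][220:310,250:310],(400,600),interpolation=cv2.INTER_CUBIC)
c[:400,400:]=cv2.resize(q["img"][210:270,195:255],(400,400),interpolation=cv2.INTER_CUBIC)
cv2.imwrite("pics/e.png",c[:,:,::-1])
go(505.8,128.1,117,.30)
E
```

```text
t 2.55 pos [504.6 131.  200.4] ang 0.298 F [ 0.8 -0.1 -0.3] op 1.003 gf 0.0
turn -0.1 shift [-3.2  0.3  0.4] dist 3
t 2.65 pos [506.  128.8 199.2] ang 0.294 F [-0.1 -0.1  0.4] op 1.002 gf 0.0
turn -0.3 shift [-0.6 -0.4 82.2] dist 82
```

View pics/e.png

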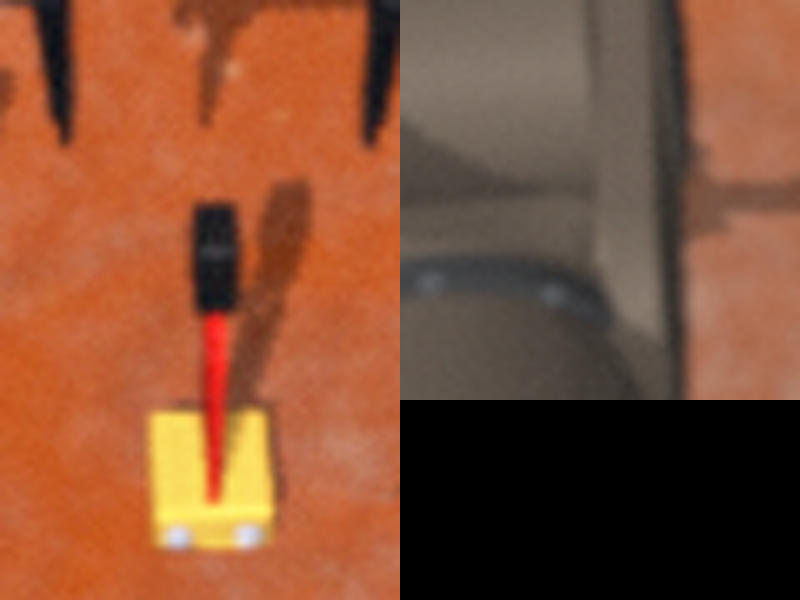

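The open fingers (crop columns 65 and 370) straddle the black grip (column 215) symmetrically, so I can go straight down and close.

Call:
move_arm --plan '[[[0, 0, 0], [-0.0005, 0, 0.04], 0.6], [[0, 0, 0], [-0.0005, 0, 0.075], 0], [[0, 0, 0], [-0.0005, 0, 0.083], -0.4], [[0, 0, 0], [-0.0005, 0, 0.083], -0.55], [[0, 0, 0], [-0.0005, 0, 0.083], -1]]'

```text
t: 3.28
eef_pos: [504.1, 132.7, 118.3]
tcp_rot: [3.14, 0.0, 1.873]
ft_force: [0.2, -0.6, -0.1]
opening: 0.532
grip_force: 0.0
```

Call:
move_arm --plan '[[[0, 0, 0], [0, 0, 0], -1], [[0, 0, 0], [0, 0, 0], -1], [[0, 0, 0], [0, 0, 0], -1], [[0, 0, 0], [0, 0, 0], -1]]'

```text
t: 3.78
eef_pos: [503.6, 132.5, 117.2]
tcp_rot: [3.141, -0.0, 1.873]
ft_force: [0.4, 0.4, 2.4]
opening: 0.167
grip_force: 29.9
```

```bash
python3 - <<'E'
from h import *
for i in range(2): go(505.8,128.1,117,.30); eyes.read_camera("top")
E
```

```text
t 3.77 pos [503.6 132.5 117.2] ang 0.302 F [0.4 0.4 2.4] op 0.167 gf 29.9
turn 0.1 shift [-4.9  0.8  0.2] dist 5
t 3.83 pos [503.6 132.5 117.2] ang 0.302 F [-1.8  1.   2.9] op 0.166 gf 29.9
turn 0.1 shift [-4.8  0.8  0.2] dist 5
```

Call:
move_arm --plan '[[[0, 0, 0], [0, 0, -0.02], -1], [[0, 0, 0], [0, 0, -0.06], -1], [[0, 0, 0], [0, 0, -0.115], -1], [[0, 0, 0], [0, 0, -0.115], -1]]'

```text
t: 4.38
eef_pos: [504.8, 132.6, 235.3]
tcp_rot: [3.135, 0.001, 1.873]
ft_force: [-1.1, 0.3, -2.9]
opening: 0.166
grip_force: 29.9
```

```bash
python3 - <<'E'
from fit import *
np.set_printoptions(precision=2,suppress=True)
go(505.8,128.1,230,.30)
p=eyes.read_camera("side"); pickle.dump(p,open("P2.pkl","wb"))
for n in("shunt","shunt_eye"):
    for r in eyes.cut_out(p,n): ys,xs=np.where(r["mask"]); print(n,r["score"],r["uv"],xs.min(),xs.max(),ys.min(),ys.max())
save(p,"f",(230,190,330,310),5)
E
```

```text
t 4.38 pos [504.8 132.6 235.3] ang 0.302 F [-1.1  0.3 -2.9] op 0.166 gf 29.9
turn 0.1 shift [-4.6 -0.5  5.3] dist 7
shunt 0.85 [327.2, 247.4] 314 333 216 266
shunt 0.72 [282.2, 254.9] 272 292 210 269
shunt_eye 0.68 [326.0, 245.5] 312 334 216 265
shunt_eye 0.59 [282.6, 257.8] 272 290 213 270
```

View pics/f.png

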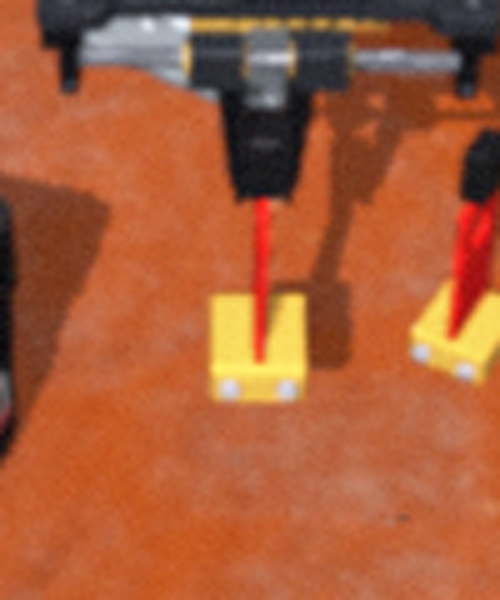

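The shunt is held upright and lifted, underside about 118 mm up, and the other shunt (crop right) is clear. Next I carry it to a standoff ahead of the peg.

Call:
move_arm --plan '[[[0, 0, 3], [-0.03, -0.006, 0], -1], [[0, 0, 8], [-0.075, -0.016, 0], -1], [[0, 0, 12.5], [-0.12, -0.026, 0], -1], [[0, 0, 17], [-0.165, -0.036, 0], -1], [[0, 0, 22], [-0.21, -0.046, 0], -1]]'

```text
t: 5.15
eef_pos: [521.5, -83.1, 230.2]
tcp_rot: [-3.139, -0.001, 1.486]
ft_force: [0.5, -0.1, -1.5]
opening: 0.166
grip_force: 30.0
```

```bash
python3 -c "
from h import *; go(533.7,-196.4,206,-.283)"
```

```text
t 5.15 pos [521.5 -83.1 230.2] ang -0.085 F [ 0.5 -0.1 -1.5] op 0.166 gf 30.0
turn 11.4 shift [-111.9   21.8   24.1] dist 116
```

Call:
move_arm --plan '[[[0, 0, 4], [-0.042, 0.008, 0], -1], [[0, 0, 8], [-0.082, 0.015, 0.005], -1], [[0, 0, 11.4], [-0.105, 0.021, 0.014], -1], [[0, 0, 11.4], [-0.112, 0.022, 0.024], -1], [[0, 0, 11.4], [-0.112, 0.022, 0.024], -1]]'

```text
t: 5.78
eef_pos: [534.3, -194.4, 206.5]
tcp_rot: [-3.139, -0.001, 1.291]
ft_force: [0.2, -0.3, -1.2]
opening: 0.165
grip_force: 30.0
```

```bash
python3 - <<'E'
from fit import *
np.set_printoptions(precision=2,suppress=True)
p=eyes.read_camera("side"); q=eyes.read_camera("top"); pickle.dump((p,q),open("P3.pkl","wb"))
go(533.7,-196.4,203,-.283)
c=np.zeros((600,800,3),np.uint8)
c[:,:400]=cv2.resize(p["img"][130:250,240:320],(400,600),interpolation=cv2.INTER_CUBIC)
c[:400,400:]=cv2.resize(q["img"][165:245,320:400],(400,400),interpolation=cv2.INTER_CUBIC)
cv2.imwrite("pics/g.png",c[:,:,::-1])
E
```

```text
t 5.88 pos [ 534.8 -194.   207.8] ang -0.279 F [-0.3 -0.7 -1.6] op 0.166 gf 30.0
turn 0.2 shift [-2.6 -0.4  4.8] dist 6
```

View pics/g.png

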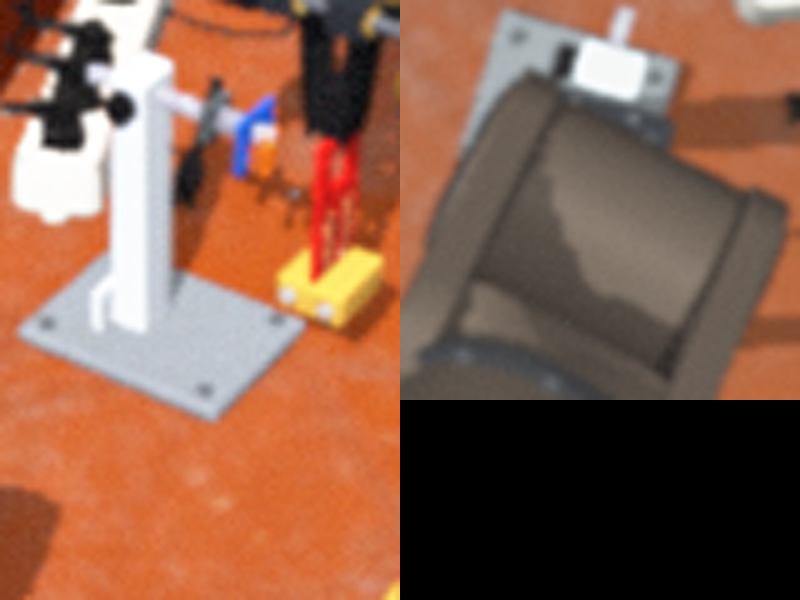

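```bash
python3 - <<'E'
from fit import *
np.set_printoptions(precision=2,suppress=True)
p,q=pickle.load(open("P3.pkl","rb"))
h=cv2.cvtColor(p["img"],cv2.COLOR_RGB2HSV).astype(int);H,S,V=h[...,0],h[...,1],h[...,2]
m=np.zeros((420,560),np.float32); yl=((H>=19)&(H<34)&(S>90)&(V>120)); m[175:200,290:325]=yl[175:200,290:325]
s=readout.state(); a=-.279; z0=s["eef_pos"][2]-117
tx=np.array([-np.sin(a),np.cos(a)]); pred=s["eef_pos"][:2]-4.8*tx
v,f=fitpose([(p,m)],[box(44,50,0,22)],[*pred,a],f=lambda v:T(v[0],v[1],v[2],z0),step=(5,5,.05)); print("pred",pred,z0,"fit",v,f)
v2,f=fitpose([(p,m)],[box(44,50,0,22)],list(pred),f=lambda v:T(v[0],v[1],a,z0),step=(5,5)); print("fit yaw fixed",v2,f)
S_=10; x0,y0=252,138
im=cv2.resize(p["img"][y0:y0+60,x0:x0+70],None,fx=S_,fy=S_,interpolation=cv2.INTER_CUBIC)[:,:,::-1].copy()
def line(A,B,c):
    uv=((proj(p,np.array([A,B],float))-[x0,y0]+.5)*S_).astype(int); cv2.line(im,tuple(map(int,uv[0])),tuple(map(int,uv[1])),c,1,cv2.LINE_AA)
def w(Tm,X): return Tm[:3,:3]@np.array(X,float)+Tm[:3,3]
pad=np.array([589.9,-217.8]);r=-.283;ux=np.array([np.cos(r),np.sin(r)]);o=pad+74*ux
TR=T(o[0],o[1],r)
for y,z in((4,184),(4,176),(-4,184)): line(w(TR,[0,y,z]),w(TR,[-90,y,z]),(0,255,0))
line(w(TR,[-86,0,180]),w(TR,[-86,0,156]),(255,255,0))
TS=T(pred[0],pred[1],a,z0)
for A,B in(((-9,80),(9,80)),((9,80),(9,104)),((9,104),(-9,104)),((-9,104),(-9,80))): line(w(TS,[0,A[0],A[1]]),w(TS,[0,B[0],B[1]]),(255,0,255))
cv2.imwrite("pics/h.png",im)
E
```

```text
pred [ 533.49 -198.66] 90.8459155121509 fit [ 533.62 -198.51   -0.26] 0.4230685234069824
fit yaw fixed [ 533.49 -197.41] 0.42386114597320557
```

View pics/h.png

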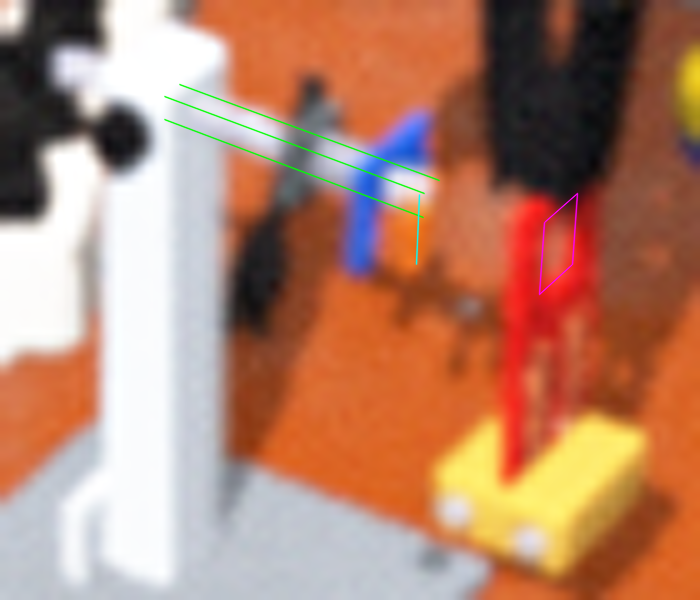

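Overlays agree: the green peg lines lie on the peg (about (225,115) to (420,190)), the drawn window (centre ≈(558,245)) sits in the plate (510–600), and the flap is at x≈412. Next I correct the height and lateral offset and approach.

Call:
move_arm --plan '[[[0, 0, 0.2], [-0.003, 0.0, 0.0055], -1], [[0, 0, 0.2], [-0.003, 0.01, 0.0055], -1], [[0, 0, 0.2], [-0.003, 0.02, 0.0055], -1], [[0, 0, 0.2], [-0.003, 0.03, 0.0055], -1], [[0, 0, 0.2], [-0.003, 0.03, 0.0055], -1]]'

```text
t: 6.5
eef_pos: [563.5, -206.5, 202.3]
tcp_rot: [3.142, -0.0, 1.286]
ft_force: [-0.6, -0.5, -2.3]
opening: 0.166
grip_force: 30.0
```

```bash
cat > rk.py <<'E'
from fit import *
def rack(pr=True):
    "shunt eye in peg coordinates: along (ahead of pad centre), lateral (+tool x), height above hanging"
    s=readout.state();Rt=R.from_euler("xyz",s["tcp_rot"]).as_matrix();a=np.arctan2(Rt[1,1],Rt[0,1])
    e=s["eef_pos"][:2]-4.4*np.array([-np.sin(a),np.cos(a)])-[589.9,-217.8]
    r=-.283; al=-(e@[np.cos(r),np.sin(r)]); la=e@[-np.sin(r),np.cos(r)]; Fr=np.array(s["ft_force"])
    print("t",round(s["t"],2),"along",round(al,1),"lat",round(la,1),"h",round(s["eef_pos"][2]-25-172,1),"ang",round(a,3),"F along,lat,z",np.round([-(Fr[:2]@[np.cos(r),np.sin(r)]),Fr[:2]@[-np.sin(r),np.cos(r)],Fr[2]],1),"rot",np.round(s["tcp_rot"],3),"gf",round(s["grip_force"],1))
E
python3 - <<'E'
from rk import *
p=eyes.read_camera("side"); rack()
save(p,"i",(262,138,322,198),10)
E
```

```text
t 6.55 along 29.0 lat -0.9 h 5.3 ang -0.284 F along,lat,z [-0.1  0.6 -1.2] rot [-3.141 -0.     1.286] gf 30.0
```

View pics/i.png

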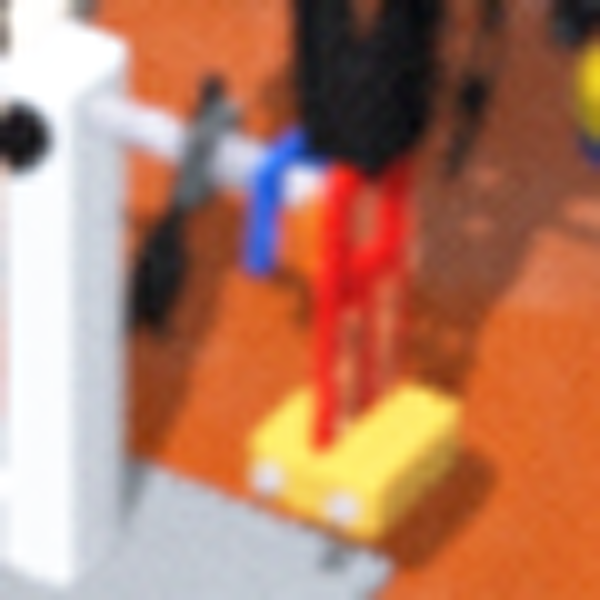

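The plate is just ahead of the flap, with its window (350–385, 185–255) on the extended peg line. I'll feel my way in with small rows.

Call:
move_arm --plan '[[[0, 0, 0], [0.0007, 0.003, 0], -1], [[0, 0, 0], [0.0007, 0.006, 0], -1], [[0, 0, 0], [0.0007, 0.009, 0], -1], [[0, 0, 0], [0.0007, 0.012, 0], -1], [[0, 0, 0], [0.0007, 0.012, 0], -1]]'

```text
t: 7.18
eef_pos: [574.7, -209.1, 202.4]
tcp_rot: [-3.142, -0.0, 1.286]
ft_force: [0.1, 1.1, -1.5]
opening: 0.168
grip_force: 30.0
```

```bash
python3 -c "
from rk import *
rack()"
```

```text
t 7.17 along 17.0 lat -0.3 h 5.4 ang -0.284 F along,lat,z [ 0.2  1.1 -1.5] rot [-3.142 -0.     1.286] gf 30.0
```

Call:
move_arm --plan '[[[0, 0, 0], [0.0002, 0.0015, 0], -1], [[0, 0, 0], [0.0002, 0.003, 0], -1], [[0, 0, 0], [0.0002, 0.0045, 0], -1], [[0, 0, 0], [0.0002, 0.006, 0], -1]]'

```text
t: 7.68
eef_pos: [580.5, -210.6, 202.5]
tcp_rot: [-3.142, -0.0, 1.286]
ft_force: [-0.5, 0.9, -1.1]
opening: 0.164
grip_force: 30.0
```

```bash
python3 -c "
from rk import *
rack()"
```

```text
t 7.67 along 11.1 lat -0.1 h 5.5 ang -0.284 F along,lat,z [ 0.7  0.7 -1.1] rot [-3.142 -0.     1.286] gf 30.0
```

Call:
move_arm --plan '[[[0, 0, 0], [0, 0.0015, 0], -1], [[0, 0, 0], [0, 0.003, 0], -1], [[0, 0, 0], [0, 0.0045, 0], -1], [[0, 0, 0], [0, 0.006, 0], -1]]'

```text
t: 8.18
eef_pos: [586.0, -212.2, 202.5]
tcp_rot: [-3.141, -0.0, 1.286]
ft_force: [-2.2, 0.1, -0.7]
opening: 0.166
grip_force: 30.0
```

```bash
python3 -c "
from rk import *
rack();p=eyes.read_camera('side');rack();save(p,'j',(262,138,322,198),10)"
```

```text
t 8.18 along 5.3 lat -0.1 h 5.5 ang -0.284 F along,lat,z [ 2.2 -0.5 -0.7] rot [-3.141 -0.     1.286] gf 30.0
t 8.22 along 5.2 lat -0.1 h 5.4 ang -0.285 F along,lat,z [ 2.1 -0.4 -0.7] rot [-3.141 -0.     1.286] gf 30.0
```

View pics/j.png

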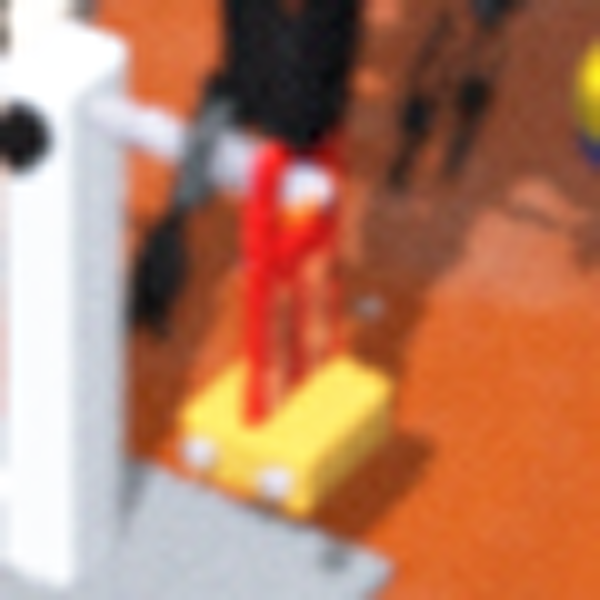

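The peg tip now pokes through the eye at (325,185), the flap is lifted inside, and the pad pushes back with about 2 N. I'll keep sliding gently.

Call:
move_arm --plan '[[[0, 0, 0], [0, 0.0015, 0], -1], [[0, 0, 0], [0, 0.003, 0], -1], [[0, 0, 0], [0, 0.0045, 0], -1], [[0, 0, 0], [0, 0.006, 0], -1], [[0, 0, 0], [0, 0.0075, 0], -1]]'

```text
t: 8.85
eef_pos: [593.3, -214.3, 202.4]
tcp_rot: [-3.141, -0.0, 1.286]
ft_force: [-2.9, 2.6, -0.4]
opening: 0.167
grip_force: 30.0
```

```bash
python3 -c "
from rk import *
rack()"
```

```text
t 8.85 along -2.3 lat -0.0 h 5.4 ang -0.284 F along,lat,z [ 3.5  1.7 -0.4] rot [-3.141 -0.     1.286] gf 30.0
```

Call:
move_arm --plan '[[[0, 0, 0], [0, 0.001, 0], -1], [[0, 0, 0], [0, 0.002, 0], -1], [[0, 0, 0], [0, 0.003, 0], -1], [[0, 0, 0], [0, 0.004, 0], -1]]'

```text
t: 9.35
eef_pos: [597.2, -215.4, 202.5]
tcp_rot: [-3.141, -0.0, 1.286]
ft_force: [-3.3, 3.1, -0.8]
opening: 0.168
grip_force: 30.0
```

```bash
python3 -c "
from rk import *
rack()"
```

```text
t 9.35 along -6.3 lat -0.0 h 5.5 ang -0.285 F along,lat,z [ 4.1  2.1 -0.8] rot [-3.141 -0.     1.286] gf 30.0
```

Call:
move_arm --plan '[[[0, 0, 0], [0.0005, 0.001, 0], -1], [[0, 0, 0], [0.0006, 0.002, 0], -1], [[0, 0, 0], [0.0006, 0.003, 0], -1], [[0, 0, 0], [0.0006, 0.004, 0], -1], [[0, 0, 0], [0.0006, 0.0045, 0], -1]]'

```text
t: 9.98
eef_pos: [601.6, -216.4, 202.5]
tcp_rot: [-3.141, 0.0, 1.286]
ft_force: [-5.6, -1.2, -0.9]
opening: 0.165
grip_force: 30.0
```

```bash
python3 -c "
from rk import *
rack();p=eyes.read_camera('side');rack();save(p,'k',(262,138,322,198),10)"
```

```text
t 9.97 along -10.8 lat 0.2 h 5.5 ang -0.285 F along,lat,z [ 5.  -2.7 -0.9] rot [-3.141  0.     1.286] gf 30.0
t 10.03 along -10.8 lat 0.2 h 5.5 ang -0.285 F along,lat,z [ 4.7 -1.7 -1. ] rot [-3.141  0.     1.286] gf 30.0
```

View pics/k.png

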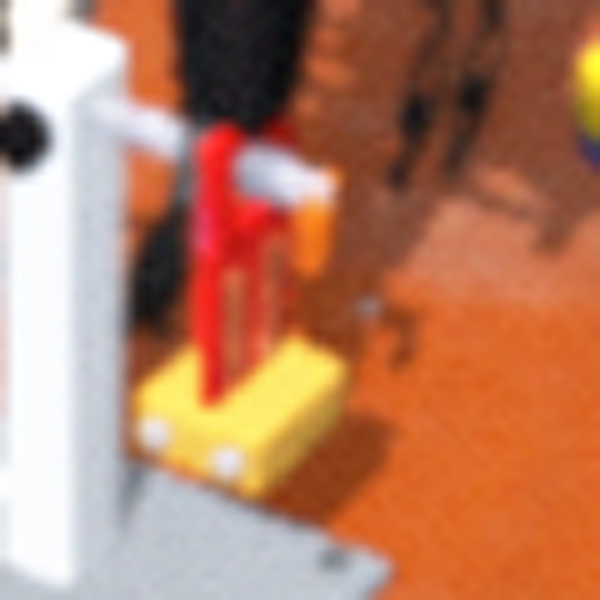

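The flap hangs shut again in front of the plate at (315,235), and the plate is behind it at (220,200). Next I ease back to the flap, then lower.

Call:
move_arm --plan '[[[0, 0, 0], [0, -0.004, 0], -1], [[0, 0, 0], [0, -0.008, 0], -1], [[0, 0, 0], [0, -0.0115, 0], -1], [[0, 0, 0], [0, -0.0145, 0], -1], [[0, 0, 0], [0, -0.016, 0], -1]]'

```text
t: 10.65
eef_pos: [586.3, -211.6, 202.6]
tcp_rot: [3.141, -0.0, 1.286]
ft_force: [-2.0, -0.3, -1.6]
opening: 0.169
grip_force: 30.0
```

```bash
python3 -c "
from rk import *
rack()"
```

```text
t 10.65 along 5.2 lat 0.6 h 5.6 ang -0.285 F along,lat,z [ 1.9 -0.9 -1.6] rot [ 3.141 -0.     1.286] gf 30.0
```

Call:
move_arm --plan '[[[0, 0, 0], [0, 0, 0.0015], -1], [[0, 0, 0], [0, 0, 0.003], -1], [[0, 0, 0], [0, 0, 0.0045], -1], [[0, 0, 0], [0, 0, 0.0045], -1]]'

```text
t: 11.15
eef_pos: [586.3, -211.5, 197.7]
tcp_rot: [-3.141, -0.0, 1.286]
ft_force: [-2.2, 1.6, -2.2]
opening: 0.168
grip_force: 30.0
```

```bash
python3 -c "
from rk import *
rack()"
```

```text
t 11.15 along 5.2 lat 0.6 h 0.7 ang -0.284 F along,lat,z [ 2.6  0.9 -2.2] rot [-3.141 -0.     1.286] gf 30.0
```

Call:
move_arm --plan '[[[0, 0, 0], [0, -0.0005, 0.0005], -1], [[0, 0, 0], [0, -0.001, 0.0008], -1], [[0, 0, 0], [0, -0.001, 0.001], -1], [[0, 0, 0], [0, -0.001, 0.001], -1]]'

```text
t: 11.65
eef_pos: [585.4, -211.4, 197.2]
tcp_rot: [3.141, -0.0, 1.286]
ft_force: [-2.7, 0.4, 2.2]
opening: 0.168
grip_force: 30.0
```

```bash
python3 -c "
from rk import *
rack()"
```

```text
t 11.65 along 6.1 lat 0.5 h 0.2 ang -0.284 F along,lat,z [ 2.7 -0.3  2.2] rot [ 3.141 -0.     1.286] gf 30.0
```

Fz rose from −2 to +2 N, so the eye rests on the peg. I'll release.

Call:
move_arm --plan '[[[0, 0, 0], [0, 0, 0], -0.6], [[0, 0, 0], [0, 0, 0], -0.5], [[0, 0, 0], [0, 0, 0], -0.2], [[0, 0, 0], [0, 0, 0], 0], [[0, 0, 0], [0, 0, 0], 0]]'

```text
t: 12.28
eef_pos: [585.4, -211.4, 197.0]
tcp_rot: [3.142, -0.0, 1.286]
ft_force: [0.9, 0.6, 0.0]
opening: 0.483
grip_force: 0.0
```

Call:
move_arm --plan '[[[0, 0, 0], [0, 0, -0.01], 0], [[0, 0, 0], [0, 0, -0.03], 0], [[0, 0, 0], [0, 0, -0.07], 0], [[0, 0, 0], [0, 0, -0.12], 0], [[0, 0, 0], [0, 0, -0.15], 0]]'

```text
t: 12.9
eef_pos: [585.5, -211.5, 350.4]
tcp_rot: [3.138, 0.0, 1.286]
ft_force: [0.2, -0.3, -0.2]
opening: 0.501
grip_force: 0.0
```

```bash
python3 -c "
from rk import *
p=eyes.read_camera('side');rack();save(p,'l',(262,138,322,198),10)"
```

```text
t 12.95 along 5.4 lat 0.4 h 156.8 ang -0.284 F along,lat,z [0.8 1.3 2. ] rot [3.134e+00 1.000e-03 1.286e+00] gf 0.0
```

View pics/l.png

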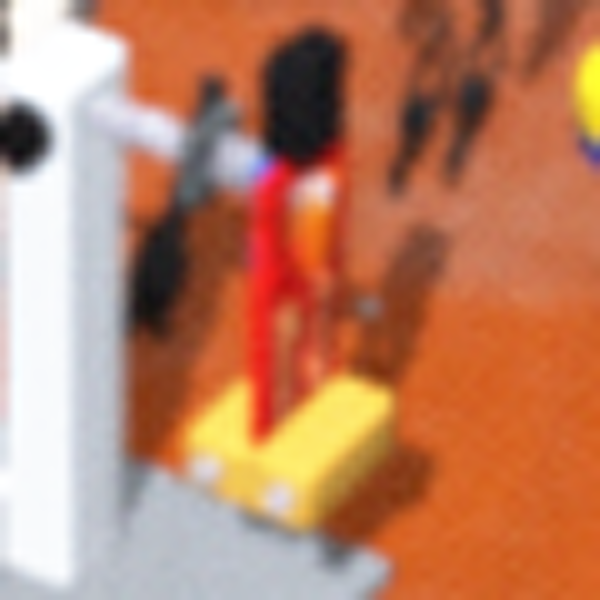

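The shunt hangs on the peg with the flap shut in front of it at (315,230), and the gripper is clear. I'll let it settle, then hand in.

Call:
move_arm --plan '[[[0, 0, 0], [0, 0, 0], 0], [[0, 0, 0], [0, 0, 0], 0], [[0, 0, 0], [0, 0, 0], 0], [[0, 0, 0], [0, 0, 0], 0], [[0, 0, 0], [0, 0, 0], 0]]'

```text
t: 13.58
eef_pos: [585.3, -211.4, 346.7]
tcp_rot: [-3.141, -0.0, 1.286]
ft_force: [-0.1, 0.2, -0.2]
opening: 0.497
grip_force: 0.0
```

```bash
python3 -c "
from h import *
print(env.job_done())"
```

```text
the job is handed in; nothing more can be done
None
```

The shunt farthest to the robot's left now hangs by its eye on the peg with the flap shut behind it; I let go, raised the gripper clear and handed the job in at about 13.6 s (no verdict came back), with rack forces I read staying under about 6 N.

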